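# Scan in the red-lidded electrolysis cell

## Robot

A 7-joint arm with a two-finger parallel gripper is mounted at the origin on the work surface. World frame = base frame: x ahead of the robot, y to its left, z up, the work surface at z = 0. Lengths are in m, angles in rad, forces in N, time in s.
With the tool pointing down it reaches from about 0.425 to 0.875 m from the base axis. Payload 4.7 kg.
Tool frame: the origin (TCP) lies on the centre line of the jaws, within the pads' length; the fingertips stand 11 mm ahead of it and the grasp point (between the pads) lies 8 mm behind it (manip.finger_overhang is the distance from the TCP to the fingertips, in m); z points along the fingers, y is the line along which they close (so a half turn about z gives the same grasp; the last joint's range is limited). The gripper opens to 87 mm and grips with 3 to 60 N. Pads are 19 mm wide; open, the fingers measure 117 mm over their backs; the gripper's body (75 mm by 190 mm) begins 51 mm behind the grasp point.
Start: joints at [1.288, 0.321, -0.07, 1.45, 0.023, 1.371, -0.057], TCP at [0.19, -0.622, 0.234] pointing down, gripper open.
Joint ranges: [-2.86, 2.86], [-0.3, 2.09], [-1.38, 1.24], [0.06, 2.45], [-1.56, 4.7], [0.09, 2.05], [-2.69, 2.69]. Speed limits (rad/s): [2.57, 2.57, 3.14, 3.14, 3.14, 3.14, 3.14].

## Interface

Orientations are given as a unit quaternion [w, x, y, z].
In Python, from cell import manip gives the robot as it stands.
- The arm moves only by the tool move_arm, never from a script. Its argument "series" is a list of rows, each a list of 7 numbers: the shift along the tool's x, y, z each as a share of 600 mm, from -1 to 1, then the turn, a rotation vector about the tool's x, y, z each as a share of 60 degrees, from -1 to 1, then the opening, from 0 (shut) to 1 (fully open). A call has 1 to 10 rows; each row shifts and turns the commanded pose from where the row before left it, along the tool's axes as they then stand; what a row does not reach is not made up. A row lasts 1/12 s, in which the tool goes at most 41.7 mm and 7.16 degrees, less where a joint would pass 70% of its speed; a pose out of reach is approached as far as the arm can. A call with a number of a shift or a turn outside -1 to 1 is refused whole. A call with a gripper value outside its range is refused whole. The fingers move at their own pace and stop on an object; "force" is the grip in N (left out, the last holds). Time passes only in rows, so rows that do not move let the fingers close. It gives the time, the measured TCP pose, the force, the opening and the grip force at its end, in the units of the state.
- manip.get_state(): the state, without advancing time (a new reading comes with each control period).
- manip.snapshot(name): name is "side" or "top"; returns a dict with "pixels" (400x640x3 uint8, red, green, blue), "vfov" (degrees; the focal length in pixels is half the picture's height over the tangent of half this angle, whatever the lens; pixels are square), "cx", "cy" (the principal point, pixels), "rvec" (rotation vector, rad) and "tvec" (3), from world to camera coordinates, as OpenCV has them. Camera axes: x right, y down, z forward; pixel columns grow to the right and rows downward; lengths in m; the calibration is good to about 2 mm. A picture is of the moment at which its call begins. There is no depth.
- manip.hand_in(): hands the job in; it is judged then, once.
The state is a dict: "time_s": time; "q": joint angles; "qvel": joint speeds; "joint_torque": joint torques, N m; "ee_pos": TCP position; "ee_rot": TCP orientation; "wrist_force": force on the tool from outside, world axes, zero at the start; "torque": the same for the moment, N m; "width": opening from 0.0 (shut) to 1.0 (fully open); "finger_force": force on a finger pad.
Only numpy, scipy, OpenCV 4.12 (cv2) and the standard library are available. Lean on these libraries where they do the work, as an engineer would, in place of code of your own. Each camera call takes 0.05 s, during which the arm holds its last target. There are 200 camera calls.

## Task

Pick up the yellow hand scanner and scan the barcode label of the cell with the red lid, and of that cell only: point the scanner's red window squarely at the middle of the label from about 8 cm away and hold it still for two seconds. Then lay the scanner down gently in the blue tray, right way up, in the middle and straight along the tray, with its nose towards the tray's yellow end, and let go. Do not bump the cells or disturb the other things on the bench.

Things in the scene. Friction and masses are not known exactly. Their poses are not given: they have to be found in the camera images.
- scanner: Loose barcode scanner, 0.2 kg, lying right way up. Yellow handle x -100..+50 mm, 32 wide (y), 28 tall, black tail; grey head (nose) x +45..+112, 48 wide, up to 58 tall, red window on its sloping underside front. Origin: on the underside below the grip point, near the centre of mass, 100 mm from the tail; x along the handle to the nose, z up. Grip the handle across y at the origin.
- scanner_window (a point): Centre of the scanner's red window (34 x 22 mm), at x = +100, y = 0, z = +24 mm in the scanner's frame. Its x axis is the direction in which the scanner looks: forward (nose) and down, 45 degrees below the handle's x axis. With the handle level it looks square at a 45-degree label.
- cell_red: Electrolysis cell, fixed to the bench. White base board 200 (x) x 120 x 8 mm; glass beaker (radius 45, axis at x = +45 mm) with red round lid (radius 49, top 128 mm up), two electrodes standing to 182 mm; in front of the beaker a sloping holder with a barcode label, towards -x. Origin: centre of the board's underside. This is the cell to scan.
- cell_red_label (a point): Middle of the red-lidded cell's barcode label (white, black bars, 64 mm wide, 50 mm up the slope), at x = -56 mm in the cell's frame, 49 mm above the bench. The label slopes at 45 degrees, facing up and away from its beaker. Axes: x is the label's outward normal (45 degrees up), y is level along its width.
- cell_white: Electrolysis cell, fixed to the bench. White base board 200 (x) x 120 x 8 mm; glass beaker (radius 45, axis at x = +45 mm) with white round lid (radius 49, top 128 mm up), two electrodes standing to 182 mm; in front of the beaker a sloping holder with a barcode label, towards -x. Origin: centre of the board's underside. Not to be scanned.
- cell_white_label (a point): Middle of the white-lidded cell's barcode label (white, black bars, 64 mm wide, 50 mm up the slope), at x = -56 mm in the cell's frame, 49 mm above the bench. The label slopes at 45 degrees, facing up and away from its beaker. Axes: x is the label's outward normal (45 degrees up), y is level along its width.
- tray: Blue shallow tray fixed to the bench, outside 260 (x) x 140 (y) x 14 mm, walls 5 mm, grey lining; the last 30 mm of the floor and the rim at its +x end are yellow. Origin: centre of its underside; x runs along it towards the yellow end.
- tray_floor (a point): Centre of the tray's inner floor, 5 mm above the bench; axes as the tray's. The scanner's origin belongs here.
- beaker: Bystander: small empty glass beaker, radius 34 mm, 85 mm tall, standing loose. Origin: centre of its underside.
- wash_bottle: Bystander: white bottle with a red cap, radius 30 mm, 160 mm tall, standing loose. Origin: centre of its underside.
- copper_plate: Bystander: loose copper electrode plate 120 x 25 x 6 mm lying flat. Origin: centre of its underside, x along it.
Things that resemble listed ones, but are neither listed nor needed, are in the scene too. Several things have the shape of the scanner; the one meant has the colours described above.

How it is judged:
On the way:
1. scanner held still in the fingers 1.5 s, red cell's label middle 50 to 120 mm ahead of the window, within 15 mm of its line of sight (each way), which is within 0.3 rad of square to the label (x of cell_red_label in the frame of scanner_window between 0.05 and 0.12 m and y of cell_red_label in the frame of scanner_window between -0.015 and 0.015 m and z of cell_red_label in the frame of scanner_window between -0.015 and 0.015 m and x of scanner_window in the frame of cell_red_label above 0.04 m and angle between the x axis of scanner_window and the x axis of cell_red_label, either way round below 0.3 rad and linear speed of scanner below 0.02 m/s and angular speed of scanner below 0.15 rad/s and contact force between the fingers and scanner above 0.5 N), for 1.5 s.
At the end, for the whole second after the job is handed in: The scanner lies at rest on the tray's floor (underside within 5 mm of it), right way up (within 0.1 rad), its origin within 25 mm along and 20 mm across of the middle of the tray, straight along the tray within 0.15 rad and with its nose towards the yellow end (x of scanner in the frame of tray_floor between -0.025 and 0.025 m and y of scanner in the frame of tray_floor between -0.02 and 0.02 m and z of scanner in the frame of tray_floor between -0.004 and 0.005 m and angle between the x axis of scanner and the x axis of tray, either way round below 0.15 rad and x of scanner_window in the frame of tray_floor above 0.05 m and angle between scanner's own z axis and vertical below 0.1 rad and linear speed of scanner below 0.02 m/s and angular speed of scanner below 0.2 rad/s); the robot touches nothing.
It fails at once if the small beaker, the wash bottle or the loose copper plate is moved more than 30 mm (distance of any of beaker, wash_bottle, copper_plate from where it was at the start of the episode above 0.03 m).
It fails at once if a cell is pushed with more than 3 N (contact force between anything else and cell_red above 3 N or contact force between anything else and cell_white above 3 N).
It fails at once if the scanner is let go of in the air (its underside more than 45 mm above the bench) (contact force between the fingers and scanner below 0.05 N and height (world z) of scanner above 0.045 m).
It fails at once if the white-lidded cell's label is scanned (held scanner still and aimed at it, within the same limits) (x of cell_white_label in the frame of scanner_window between 0.05 and 0.12 m and y of cell_white_label in the frame of scanner_window between -0.015 and 0.015 m and z of cell_white_label in the frame of scanner_window between -0.015 and 0.015 m and x of scanner_window in the frame of cell_white_label above 0.04 m and angle between the x axis of scanner_window and the x axis of cell_white_label, either way round below 0.3 rad and linear speed of scanner below 0.02 m/s and angular speed of scanner below 0.15 rad/s and contact force between the fingers and scanner above 0.5 N).
It also fails if it takes over 54 s, if anything falls off the work surface, if the arm or the gripper's body presses on something with over 40 N, if the wrist force passes 120 N, or if a joint passes its speed limit or range.

## Working session

There is one attempt and no reset: what is moved stays moved. The work goes in short steps, Python scripts to look and compute and a tool call to move; the robot and the scene stay as the last step left them, time stands still between calls to the robot, and variables do not carry over. Pictures are saved under pics/ and viewed, at most 10 in all, crops included, and the job is handed in when it is done.

Besides the shell and the picture viewer there is one more tool, called after ">>>" by a JSON object that holds its "method" and its "body". move_arm: Moves the arm, as the interface text tells. Its arguments: {"type":"object","properties":{"series":{"type":"array"},"force":{"type":"number"}},"required":["series"]}

```bash
mkdir -p pics; ls
python3 - <<'E'
from cell import manip
import cv2,numpy as np
for n in("top","side"):
    s=manip.snapshot(n); cv2.imwrite(f"pics/{n}0.png",s["pixels"][:,:,::-1]); np.savez(f"{n}0.npz",**s)
    print(n,s["vfov"],s["cx"],s["cy"],s["rvec"],s["tvec"], [k for k in s])
st=manip.get_state();print(st)
E
```

```text
pics
top 47.51330162831485 326.14993302328605 199.24549727631666 [ 2.15976937 -2.12755453  0.18484815] [-0.0355535   0.50397143  1.35695763] ['pixels', 'vfov', 'cx', 'cy', 'rvec', 'tvec']
side 54.62476487534243 314.0688976620804 200.7950516469878 [ 0.78690036 -2.40890255  1.3024558 ] [0.37425674 0.22066168 0.90181629] ['pixels', 'vfov', 'cx', 'cy', 'rvec', 'tvec']
{'time_s': 0.1, 'q': array([ 1.28808222,  0.32177092, -0.07012656,  1.45156857,  0.0226291 ,
        1.3708046 , -0.0568791 ]), 'qvel': array([ 0.00050051, -0.00048705,  0.00031319, -0.00183361, -0.00116244,
        0.00031725, -0.00021581]), 'joint_torque': array([-8.38312280e-04, -4.92569447e+01, -4.05902686e-01, -3.13399708e+01,
       -6.41118642e-02,  3.94990901e-02,  5.55266433e-05]), 'ee_pos': array([ 0.18993586, -0.62112151,  0.23254908]), 'ee_rot': array([-8.62363186e-04,  9.89000490e-01,  1.47909613e-01, -1.84228268e-04]), 'wrist_force': array([ 0.26686938, -0.20449041,  0.01447572]), 'torque': array([ 0.00794281, -0.02993862,  0.0125459 ]), 'finger_force': 0.0, 'width': 1.000132105617702}
```

View pics/top0.png

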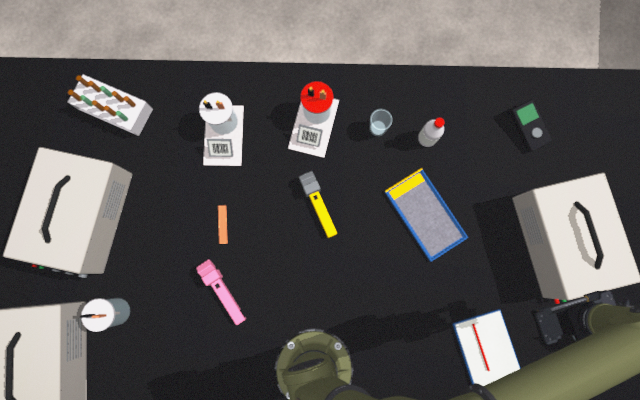

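View pics/side0.png

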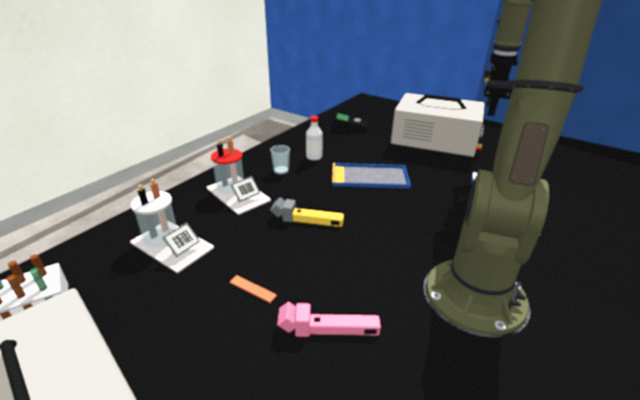

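The top view shows the yellow scanner at about (320,205) with its nose at (310,182), the red cell at (315,120) with its label at (310,136), and the tray at (426,214) with its yellow end at (405,183). The side view shows the scanner at (308,215), the red label at (245,188) and the tray at (370,176).

```bash
cat > h.py <<'E'
import cv2,numpy as np
from scipy.spatial.transform import Rotation as R
class Cam:
    def __init__(s,d):
        s.im=np.array(d["pixels"]);f=200/np.tan(np.radians(float(d["vfov"]))/2)
        s.K=np.array([[f,0,float(d["cx"])],[0,f,float(d["cy"])],[0,0,1]])
        s.rv=np.array(d["rvec"],float);s.R=cv2.Rodrigues(s.rv)[0];s.t=np.array(d["tvec"],float);s.C=-s.R.T@s.t
    def rays(s,px):
        px=np.atleast_2d(px).astype(float)
        return np.c_[px,np.ones(len(px))]@np.linalg.inv(s.K).T@s.R
    def plane(s,px,z):
        d=s.rays(px);return s.C+d*((z-s.C[2])/d[:,2])[:,None]
    def proj(s,P): return cv2.projectPoints(np.atleast_2d(P).astype(float),s.rv,s.t,s.K,None)[0][:,0]
def tri(c1,p1,c2,p2):
    P=cv2.triangulatePoints(c1.K@np.c_[c1.R,c1.t],c2.K@np.c_[c2.R,c2.t],np.float64(p1).reshape(2,1),np.float64(p2).reshape(2,1))
    return (P[:3]/P[3]).ravel()
def comps(m,minA=30):
    n,l,s,c=cv2.connectedComponentsWithStats(m.astype(np.uint8));return [(l==i,s[i],c[i]) for i in range(1,n) if s[i][4]>=minA]
def yellow(im):
    r,g,b=[im[:,:,i].astype(int) for i in range(3)];return (r>120)&(g>100)&(b<80)&(abs(r-g)<90)
def blue(im):
    r,g,b=[im[:,:,i].astype(int) for i in range(3)];return (b>90)&(b-r>50)&(b-g>25)
E
python3 - <<'E'
from h import *
T=Cam(np.load("top0.npz"));S=Cam(np.load("side0.npz"))
print("C",T.C,S.C)
for n,c in(("T",T),("S",S)):
    for m,s,ce in comps(yellow(c.im)):
        cnt=max(cv2.findContours(m.astype(np.uint8),0,1)[0],key=len); r=cv2.minAreaRect(cnt)
        print(n,"yel",s,ce.round(1),cv2.boxPoints(r).round(1).tolist(),c.plane(cv2.boxPoints(r),.028 if n=="T" else .014).round(3).tolist())
    for m,s,ce in comps(blue(c.im)):
        if s[0]<320 or s[4]>15000: continue
        r=cv2.minAreaRect(np.argwhere(m)[:,::-1].astype(np.float32)); print(n,"blue",s,c.plane(cv2.boxPoints(r),.014).round(3).tolist(),c.plane([r[0]],.010).round(3))
a=cv2.resize(T.im[75:165,270:350],None,fx=5,fy=5,interpolation=cv2.INTER_CUBIC)
b=cv2.resize(S.im[135:225,200:280],None,fx=5,fy=5,interpolation=cv2.INTER_CUBIC)
cv2.imwrite("pics/crop.png",np.hstack([a,b])[:,:,::-1])
E
```

```text
C [ 0.2819194  -0.01258817  1.42019303] [-0.06828165  0.73339712  0.67786324]
T yel [385 168  38  24  84] [403.2 179.3] [[384.29998779296875, 189.89999389648438], [421.29998779296875, 166.89999389648438], [422.3999938964844, 168.60000610351562], [385.3999938964844, 191.60000610351562]] [[0.539, -0.209, 0.028], [0.614, -0.326, 0.028], [0.609, -0.33, 0.028], [0.534, -0.212, 0.028]]
T yel [390 174  34  25 324] [406.4 185.7] [[388.8999938964844, 191.3000030517578], [419.1000061035156, 172.39999389648438], [423.8999938964844, 180.10000610351562], [393.70001220703125, 198.89999389648438]] [[0.535, -0.224, 0.028], [0.597, -0.319, 0.028], [0.572, -0.334, 0.028], [0.511, -0.238, 0.028]]
T yel [309 191  28  47 515] [322.9 214.3] [[307.8999938964844, 194.60000610351562], [318.0, 190.10000610351562], [337.6000061035156, 233.5], [327.5, 238.0]] [[0.52, 0.029, 0.028], [0.535, -0.002, 0.028], [0.401, -0.065, 0.028], [0.386, -0.034, 0.028]]
T blue [385 170  83  92 863] [[0.531, -0.212, 0.014], [0.614, -0.332, 0.014], [0.396, -0.471, 0.014], [0.317, -0.352, 0.014]] [[ 0.464 -0.343  0.01 ]]
T blue [45
[... 502 characters left out ...]
, [-0.179, -7.558, 0.014], [-0.289, -1.127, 0.014], [-0.042, -0.945, 0.014]] [[-0.07  -2.308  0.01 ]]
S blue [517  11  14  51  98] [[0.448, -2.384, 0.014], [0.944, -5.242, 0.014], [0.889, -5.183, 0.014], [0.422, -2.372, 0.014]] [[ 0.611 -3.418  0.01 ]]
S blue [509  66   9  14  88] [[0.372, -1.869, 0.014], [0.439, -2.237, 0.014], [0.397, -2.224, 0.014], [0.336, -1.861, 0.014]] [[ 0.387 -2.054  0.01 ]]
S blue [485  99  24  24 285] [[0.31, -1.124, 0.014], [0.386, -1.493, 0.014], [0.274, -1.47, 0.014], [0.216, -1.115, 0.014]] [[ 0.295 -1.299  0.01 ]]
S blue [333 163  78  25 603] [[0.53, -0.199, 0.014], [0.62, -0.337, 0.014], [0.384, -0.49, 0.014], [0.318, -0.338, 0.014]] [[ 0.464 -0.344  0.01 ]]
```

View pics/crop.png

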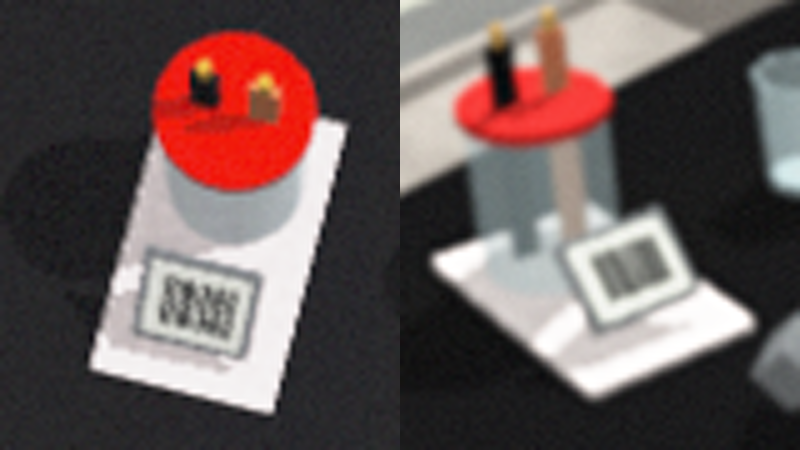

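The crop shows the red cell's label frame: corners at about (147,246), (266,274), (247,359), (135,332) in the top half and (560,243), (660,206), (695,288), (597,332) in the side half. I'll compute the cell pose from these and look at the scanner up close.

Run:
```python
from h import *
T=Cam(np.load("top0.npz"));S=Cam(np.load("side0.npz"))
u=lambda p,o:(np.array(p,float)+.5)/5-.5+np.array(o)
lt=u([(147,246),(266,274),(247,359),(135,332)],(270,75)); ls=u([(160,243),(260,206),(295,288),(197,332)],(200,135))
P=np.array([tri(T,a,S,b) for a,b in zip(lt,ls)]);print("label",P.round(4).tolist(),P.mean(0).round(4))
w=P[1]+P[2]-P[0]-P[3];print("yaw of cell from label width",np.degrees(np.arctan2(w[1],w[0]))+90, "normal",np.cross(P[2]-P[0],P[1]-P[3]))
bt=T.plane(u([(90,370),(275,413),(347,122)],(270,75)),.008);bs=S.plane(u([(32,258),(192,400),(355,322)],(200,135)),.008)
for b in(bt,bs):print("board",b.round(4).tolist())
e=bt[2]-bt[1];print("len",np.linalg.norm(e),"yaw",np.degrees(np.arctan2(e[1],e[0])),"centre",(bt[0]+bt[2])/2)
for n,c in(("T",T),("S",S)):
    r,g,b=[c.im[:,:,i].astype(int) for i in range(3)]
    m,s,ce=max(comps((r>150)&(g<80)&(b<80)),key=lambda q:q[1][4]);el=cv2.fitEllipse(max(cv2.findContours(m.astype(np.uint8),0,1)[0],key=len));print("lid",el[0],c.plane([el[0]],.126))
a=cv2.resize(T.im[160:250,290:350],None,fx=6,fy=6,interpolation=cv2.INTER_CUBIC)
b=cv2.resize(S.im[185:235,265:350],None,fx=5,fy=5,interpolation=cv2.INTER_CUBIC)
o=np.zeros((540,790,3),np.uint8);o[:540,:360]=a;o[:250,360:785]=b
cv2.imwrite("pics/crop2.png",o[:,:,::-1])
```

```text
label [[0.7325, 0.0589, 0.0744], [0.7175, -0.0141, 0.0717], [0.6763, -0.0018, 0.0314], [0.6927, 0.069, 0.0295]] [0.7048 0.028  0.0518]
yaw of cell from label width -12.301073206331068 normal [-0.0061258   0.00130175  0.00617612]
board [[0.672, 0.0974, 0.008], [0.6457, -0.0215, 0.008], [0.8419, -0.0657, 0.008]]
board [[0.8739, 0.0489, 0.008], [0.6697, 0.1022, 0.008], [0.6482, -0.0199, 0.008]]
len 0.2011310811955858 yaw -12.690761389040178 centre [0.7569425 0.0158565 0.008    ]
lid (316.4333801269531, 96.64852142333984) [[0.80122371 0.00639954 0.126     ]]
lid (226.55479431152344, 156.62391662597656) [[0.79545272 0.01096277 0.126     ]]
```

View pics/crop2.png

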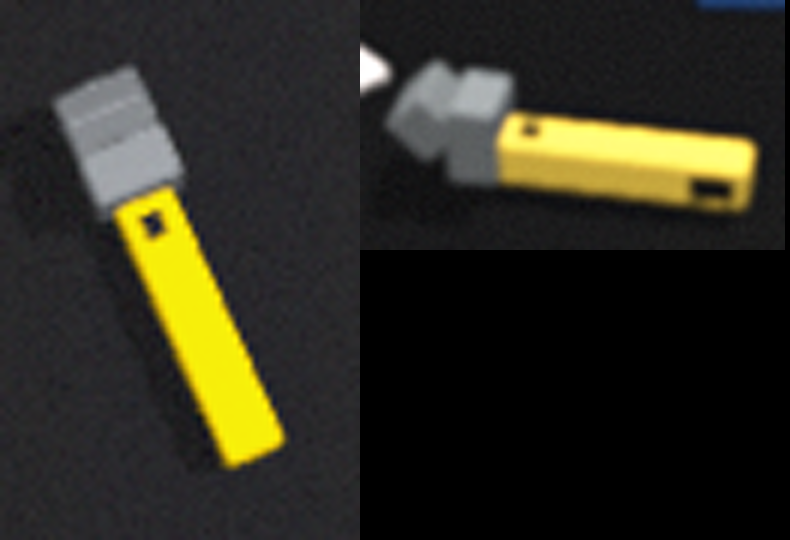

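The scanner crop shows the grey nose at upper left and a level yellow handle with a dark trigger patch near the head. It agrees with the yellow-mask rectangle: origin about (0.485, -0.006), yaw 25.2°. The tray is at (0.4645, -0.342), yaw 32.8°, and the cell is at (0.757, 0.016), yaw -12.5°.

```bash
cat > plan.py <<'E'
import sys,numpy as np
from scipy.spatial.transform import Rotation as R
from cell import manip
x,y,z,yaw,n=map(float,sys.argv[1:6]);s=manip.get_state();q=s["ee_rot"];r=R.from_quat([*q[1:],q[0]])
ya=np.radians(yaw);goal=R.from_matrix(np.array([[np.cos(ya),np.sin(ya),0],[np.sin(ya),-np.cos(ya),0],[0,0,-1]]))
rot=(r.inv()*goal).as_rotvec(True)
print("t",round(s["time_s"],2),"pos",s["ee_pos"].round(4),"rot deg",rot.round(2),"rot share",(rot/60).round(4),"w",round(s["width"],3),"F",round(s["finger_force"],2),s["wrist_force"].round(1))
d=np.array([x,y,z])-s["ee_pos"]
print("tool shift after the turn, share per row",(goal.inv().apply(d)/.6/n).round(5),"mm/row",round(np.linalg.norm(d)*1e3/n,1))
E
python3 plan.py .485 -.006 .15 25.2 20
```

```text
t 0.1 pos [ 0.1899 -0.6211  0.2325] rot deg [-0.1  -0.   -8.19] rot share [-0.0017 -0.     -0.1365] w 1.0 F 0.0 [ 0.3 -0.2  0. ]
tool shift after the turn, share per row [ 0.04407 -0.03591  0.00688] mm/row 34.4
```

```bash
python3 plan.py .28 -.40 .233 25.2 8
```

```text
t 0.1 pos [ 0.1899 -0.6211  0.2325] rot deg [-0.1  -0.   -8.19] rot share [-0.0017 -0.     -0.1365] w 1.0 F 0.0 [ 0.3 -0.2  0. ]
tool shift after the turn, share per row [ 3.659e-02 -3.369e-02 -9.000e-05] mm/row 29.8
```

>>> {"method": "move_arm", "body": {"series": [[0,0,0,0,0,-0.068,1],[0,0,0,0,0,-0.068,1],[0.0366,-0.0337,0,0,0,0,1],[0.0366,-0.0337,0,0,0,0,1],[0.0366,-0.0337,0,0,0,0,1],[0.0366,-0.0337,0,0,0,0,1],[0.0366,-0.0337,0,0,0,0,1],[0.0366,-0.0337,0,0,0,0,1],[0.0366,-0.0337,0,0,0,0,1],[0.0366,-0.0337,0,0,0,0,1]], "force": 20}}

```text
time_s: 0.93
ee_pos: [0.2805, -0.3988, 0.2331]
ee_rot: [-0.0, 0.976, 0.218, -0.0]
wrist_force: [0.6, -0.7, 0.5]
width: 0.997
finger_force: 0.0
```

```bash
python3 plan.py .485 -.006 .12 25.2 15
```

```text
t 0.93 pos [ 0.2805 -0.3988  0.2331] rot deg [-0.03  0.02 -0.04] rot share [-0.0006  0.0003 -0.0006] w 0.997 F 0.0 [ 0.6 -0.7  0.5]
tool shift after the turn, share per row [ 0.03915 -0.02982  0.01257] mm/row 30.5
```

>>> {"method": "move_arm", "body": {"series": [[0.039,-0.03,0.0126,0,0,0,1],[0.039,-0.03,0.0126,0,0,0,1],[0.039,-0.03,0.0126,0,0,0,1],[0.039,-0.03,0.0126,0,0,0,1],[0.039,-0.03,0.0126,0,0,0,1],[0.039,-0.03,0.0126,0,0,0,1],[0.039,-0.03,0.0126,0,0,0,1],[0.039,-0.03,0.0126,0,0,0,1],[0.039,-0.03,0.0126,0,0,0,1],[0.039,-0.03,0.0126,0,0,0,1]]}}

```text
time_s: 1.77
ee_pos: [0.4156, -0.1367, 0.1574]
ee_rot: [0.0, 0.976, 0.218, -0.0]
wrist_force: [-0.0, -0.6, 0.9]
width: 0.999
finger_force: 0.0
```

>>> {"method": "move_arm", "body": {"series": [[0.039,-0.03,0.0126,0,0,0,1],[0.039,-0.03,0.0126,0,0,0,1],[0.039,-0.03,0.0126,0,0,0,1],[0.039,-0.03,0.0126,0,0,0,1],[0.039,-0.03,0.0126,0,0,0,1],[0,0,0,0,0,0,1],[0,0,0,0,0,0,1],[0,0,0,0,0,0,1]]}}

```text
time_s: 2.43
ee_pos: [0.4826, -0.0074, 0.1198]
ee_rot: [0.0, 0.976, 0.218, -0.001]
wrist_force: [-0.1, -0.5, -0.0]
width: 0.996
finger_force: 0.0
```

```bash
python3 plan.py .485 -.006 .016 25.2 7
python3 - <<'E'
from h import *
from cell import manip
for n in("top","side"):
    d=manip.snapshot(n);c=Cam(d);b=(240,130) if n=="top" else (220,120)
    o=cv2.resize(c.im[b[1]:b[1]+130,b[0]:b[0]+130],None,fx=3,fy=3); cv2.imwrite(f"pics/a_{n}.png",o[:,:,::-1])
a=np.hstack([cv2.imread("pics/a_top.png"),cv2.imread("pics/a_side.png")]);cv2.imwrite("pics/a.png",a)
E
```

```text
t 2.43 pos [ 0.4826 -0.0074  0.1198] rot deg [-0.01  0.07 -0.03] rot share [-0.0002  0.0012 -0.0006] w 0.996 F 0.0 [-0.1 -0.5 -0. ]
tool shift after the turn, share per row [ 6.500e-04 -7.000e-05  2.471e-02] mm/row 14.8
```

View pics/a.png

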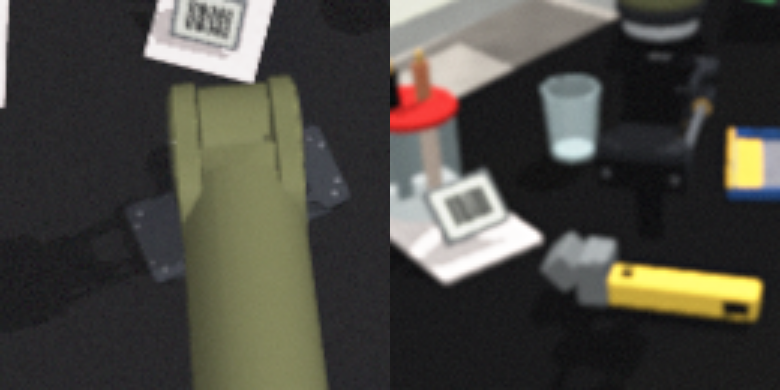

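The gripper hangs above the handle with its body across it, and the scanner still lies where it was measured. Next I descend.

>>> {"method": "move_arm", "body": {"series": [[0.0006,0,0.0247,0,0,0,1],[0.0006,0,0.0247,0,0,0,1],[0.0006,0,0.0247,0,0,0,1],[0.0006,0,0.0247,0,0,0,1],[0.0006,0,0.0247,0,0,0,1],[0.0006,0,0.0247,0,0,0,1],[0.0006,0,0.0247,0,0,0,1],[0,0,0,0,0,0,1],[0,0,0,0,0,0,1]]}}

```text
time_s: 3.28
ee_pos: [0.4847, -0.0069, 0.0162]
ee_rot: [-0.0, 0.976, 0.217, -0.001]
wrist_force: [-0.0, 0.2, -0.1]
width: 1.004
finger_force: 0.0
```

>>> {"method": "move_arm", "body": {"series": [[0,0,0,0,0,0,0.6],[0,0,0,0,0,0,0.5],[0,0,0,0,0,0,0.4],[0,0,0,0,0,0,0.35],[0,0,0,0,0,0,0.3],[0,0,0,0,0,0,0.2],[0,0,0,0,0,0,0],[0,0,0,0,0,0,0],[0,0,0,0,0,0,0],[0,0,0,0,0,0,0]], "force": 20}}

```text
time_s: 4.12
ee_pos: [0.4855, -0.006, 0.0164]
ee_rot: [0.0, 0.976, 0.218, 0.0]
wrist_force: [0.4, -0.7, -0.1]
width: 0.362
finger_force: 20.0
```

```bash
python3 plan.py .485 -.006 .016 25.2 7
```

```text
t 4.12 pos [ 0.4855 -0.006   0.0164] rot deg [ 0.02  0.   -0.04] rot share [ 0.0003  0.     -0.0006] w 0.362 F 19.99 [ 0.4 -0.7 -0.1]
tool shift after the turn, share per row [-1.2e-04 -5.0e-05  9.0e-05] mm/row 0.1
```

>>> {"method": "move_arm", "body": {"series": [[0,0,-0.01,0,0,0,0],[0,0,-0.02,0,0,0,0],[0,0,-0.03,0,0,0,0],[0,0,-0.03,0,0,0,0],[0,0,-0.03,0,0,0,0],[0,0,-0.03,0,0,0,0],[0,0,-0.03,0,0,0,0],[0,0,-0.02,0,0,0,0],[0,0,0,0,0,0.03,0],[0,0,0,0,0,0.06,0]], "force": 30}}

```text
time_s: 4.95
ee_pos: [0.4861, -0.0057, 0.138]
ee_rot: [0.001, 0.985, 0.171, 0.001]
wrist_force: [0.0, -0.1, -2.3]
width: 0.365
finger_force: 30.0
```

>>> {"method": "move_arm", "body": {"series": [[0,0,0,0,0,0.08,0],[0,0,0,0,0,0.08,0],[0,0,0,0,0,0.08,0],[0,0,0,0,0,0.08,0],[0,0,0,0,0,0.08,0],[0,0,0,0,0,0.08,0],[0,0,0,0,0,0.06,0],[0,0,0,0,0,0,0],[0,0,0,0,0,0,0],[0,0,0,0,0,0,0]]}}

```text
time_s: 5.78
ee_pos: [0.4854, -0.0057, 0.1366]
ee_rot: [0.0, 0.994, -0.109, 0.0]
wrist_force: [0.5, -0.0, -2.0]
width: 0.364
finger_force: 30.0
```

```bash
python3 plan.py .5497 .0623 .098 -12.5 8
python3 - <<'E'
from h import *
from cell import manip
c=Cam(manip.snapshot("side")); cv2.imwrite("pics/b.png",c.im[:,:,::-1])
E
```

```text
t 5.78 pos [ 0.4854 -0.0057  0.1366] rot deg [ 0.01 -0.   -0.03] rot share [ 0.0001 -0.     -0.0005] w 0.364 F 29.99 [ 0.5 -0.  -2. ]
tool shift after the turn, share per row [ 0.01002 -0.01673  0.00803] mm/row 12.7
```

View pics/b.png

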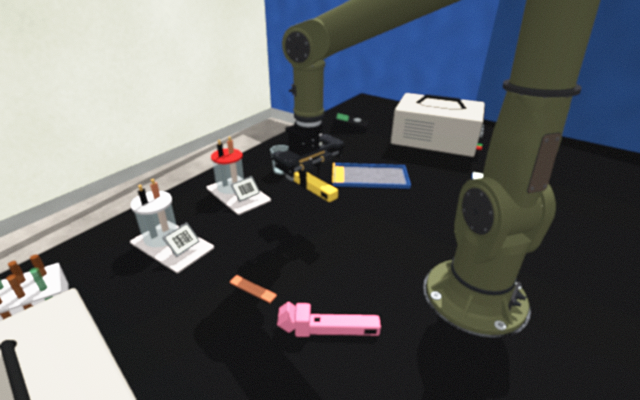

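The side view shows the scanner held in the fingers near (315,182), level and turned towards the red cell. I now move to the scan pose.

>>> {"method": "move_arm", "body": {"series": [[0.01,-0.0167,0.008,0,0,0,0],[0.01,-0.0167,0.008,0,0,0,0],[0.01,-0.0167,0.008,0,0,0,0],[0.01,-0.0167,0.008,0,0,0,0],[0.01,-0.0167,0.008,0,0,0,0],[0.01,-0.0167,0.008,0,0,0,0],[0.01,-0.0167,0.008,0,0,0,0],[0.01,-0.0167,0.008,0,0,0,0],[0,0,0,0,0,0,0],[0,0,0,0,0,0,0]]}}

```text
time_s: 6.67
ee_pos: [0.5495, 0.0624, 0.0977]
ee_rot: [-0.0, 0.994, -0.109, -0.001]
wrist_force: [-0.4, -0.6, -1.7]
width: 0.369
finger_force: 30.0
```

```bash
python3 plan.py .5497 .0623 .098 -12.5 1
python3 - <<'E'
from h import *
from cell import manip
S=Cam(manip.snapshot("side"));T=Cam(manip.snapshot("top"));s=manip.get_state()
p=s["ee_pos"]-[0,0,.0164];ya=np.radians(-12.5);M=np.array([[np.cos(ya),-np.sin(ya),0],[np.sin(ya),np.cos(ya),0],[0,0,1]])
pts=np.array([[-100,16,28],[-100,16,0],[-100,-16,28],[45,16,28],[45,16,2],[112,24,30],[45,24,58],[100,0,24]])/1e3
lab=np.array([.7025,.0285,.049])
out=[]
for c,b in((S,(200,130)),(T,(250,90))):
    im=c.im[b[1]:b[1]+130,b[0]:b[0]+130]
    im=np.ascontiguousarray(cv2.resize(im,None,fx=3,fy=3)[:,:,::-1])
    for q in c.proj(np.vstack([pts@M.T+p,lab])):
        cv2.circle(im,tuple(int(v) for v in (q-b)*3+1),2,(0,255,0),-1)
    out.append(im)
cv2.imwrite("pics/c.png",np.hstack(out))
E
```

```text
t 6.67 pos [0.5495 0.0624 0.0977] rot deg [-0.01  0.08 -0.03] rot share [-0.0002  0.0013 -0.0006] w 0.369 F 29.99 [-0.4 -0.6 -1.7]
tool shift after the turn, share per row [ 3.7e-04  5.0e-05 -5.7e-04] mm/row 0.4
```

View pics/c.png

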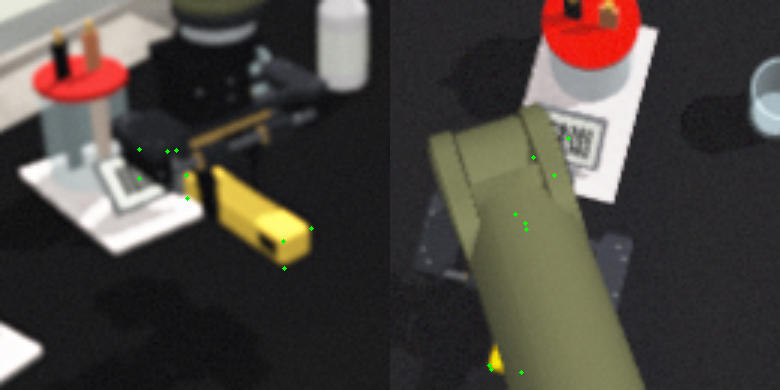

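The overlay agrees to about 1 px in both views: the tail corners are near (284,268) in the side half, and the label middle falls on the barcode at (139,178) there and (568,138) in the top half. I hold still now.

>>> {"method": "move_arm", "body": {"series": [[0,0,0,0,0,0,0],[0,0,0,0,0,0,0],[0,0,0,0,0,0,0],[0,0,0,0,0,0,0],[0,0,0,0,0,0,0],[0,0,0,0,0,0,0],[0,0,0,0,0,0,0],[0,0,0,0,0,0,0],[0,0,0,0,0,0,0],[0,0,0,0,0,0,0]]}}

```text
time_s: 7.6
ee_pos: [0.5498, 0.0619, 0.0979]
ee_rot: [0.0, 0.994, -0.11, -0.0]
wrist_force: [0.5, -0.2, -1.8]
width: 0.367
finger_force: 30.0
```

>>> {"method": "move_arm", "body": {"series": [[0,0,0,0,0,0,0],[0,0,0,0,0,0,0],[0,0,0,0,0,0,0],[0,0,0,0,0,0,0],[0,0,0,0,0,0,0],[0,0,0,0,0,0,0],[0,0,0,0,0,0,0],[0,0,0,0,0,0,0],[0,0,0,0,0,0,0],[0,0,0,0,0,0,0]]}}

```text
time_s: 8.43
ee_pos: [0.5498, 0.0619, 0.098]
ee_rot: [0.0, 0.994, -0.11, -0.0]
wrist_force: [-0.3, -0.8, -1.9]
width: 0.359
finger_force: 30.0
```

>>> {"method": "move_arm", "body": {"series": [[0,0,0,0,0,0,0],[0,0,0,0,0,0,0],[0,0,0,0,0,0,0],[0,0,0,0,0,0,0],[0,0,0,0,0,0,0],[0,0,0,0,0,0,0],[0,0,0,0,0,0,0],[0,0,0,0,0,0,0],[0,0,0,0,0,0,0],[0,0,0,0,0,0,0]]}}

```text
time_s: 9.27
ee_pos: [0.5498, 0.0619, 0.098]
ee_rot: [0.0, 0.994, -0.11, -0.0]
wrist_force: [0.9, 0.5, -1.7]
width: 0.367
finger_force: 30.0
```

```bash
python3 plan.py .46 -.03 .17 -12.5 7
python3 - <<'E'
from cell import manip;print(manip.get_state()["qvel"].round(4))
E
```

```text
t 9.27 pos [0.5498 0.0619 0.098 ] rot deg [ 0.    0.   -0.13] rot share [ 0.0001  0.     -0.0022] w 0.367 F 29.99 [ 0.9  0.5 -1.7]
tool shift after the turn, share per row [-0.01614  0.026   -0.01715] mm/row 21.0
[ 0.0003 -0.0012 -0.0015 -0.0007  0.0008  0.0028  0.0005]
```

>>> {"method": "move_arm", "body": {"series": [[-0.016,0.02,-0.017,0,0,0,0],[-0.016,0.026,-0.017,0,0,0,0],[-0.016,0.026,-0.017,0,0,0,0],[-0.016,0.026,-0.017,0,0,0,0],[-0.016,0.026,-0.017,0,0,0,0],[-0.016,0.026,-0.017,0,0,0,0],[-0.016,0.026,-0.017,0,0,0,0],[0,0,0,0,0,-0.04,0],[0,0,0,0,0,-0.08,0],[0,0,0,0,0,-0.08,0]]}}

```text
time_s: 10.1
ee_pos: [0.4611, -0.0268, 0.1698]
ee_rot: [0.001, 1.0, -0.004, 0.0]
wrist_force: [0.2, -0.6, -2.9]
width: 0.361
finger_force: 30.0
```

>>> {"method": "move_arm", "body": {"series": [[0,0,0,0,0,-0.08,0],[0,0,0,0,0,-0.08,0],[0,0,0,0,0,-0.08,0],[0,0,0,0,0,-0.08,0],[0,0,0,0,0,-0.08,0],[0,0,0,0,0,-0.08,0],[0,0,0,0,0,-0.05,0],[0,0,0,0,0,-0.025,0],[0,0,0,0,0,0,0],[0,0,0,0,0,0,0]]}}

```text
time_s: 10.93
ee_pos: [0.4611, -0.0263, 0.1694]
ee_rot: [0.0, 0.96, 0.281, 0.0]
wrist_force: [-0.2, 0.2, -1.7]
width: 0.361
finger_force: 30.0
```

```bash
python3 plan.py .4645 -.342 .10 32.8 18
```

```text
t 10.93 pos [ 0.4611 -0.0263  0.1694] rot deg [ 0.02  0.   -0.17] rot share [ 0.0003  0.     -0.0028] w 0.361 F 29.99 [-0.2  0.2 -1.7]
tool shift after the turn, share per row [-0.01557  0.02474  0.00643] mm/row 18.0
```

>>> {"method": "move_arm", "body": {"series": [[-0.0156,0.0247,0.0064,0,0,-0.003,0],[-0.0156,0.0247,0.0064,0,0,0,0],[-0.0156,0.0247,0.0064,0,0,0,0],[-0.0156,0.0247,0.0064,0,0,0,0],[-0.0156,0.0247,0.0064,0,0,0,0],[-0.0156,0.0247,0.0064,0,0,0,0],[-0.0156,0.0247,0.0064,0,0,0,0],[-0.0156,0.0247,0.0064,0,0,0,0],[-0.0156,0.0247,0.0064,0,0,0,0],[-0.0156,0.0247,0.0064,0,0,0,0]]}}

```text
time_s: 11.77
ee_pos: [0.4628, -0.2027, 0.1308]
ee_rot: [0.0, 0.959, 0.282, -0.0]
wrist_force: [-0.8, -0.1, -1.5]
width: 0.365
finger_force: 30.0
```

>>> {"method": "move_arm", "body": {"series": [[-0.0156,0.0247,0.0064,0,0,0,0],[-0.0156,0.0247,0.0064,0,0,0,0],[-0.0156,0.0247,0.0064,0,0,0,0],[-0.0156,0.0247,0.0064,0,0,0,0],[-0.0156,0.0247,0.0064,0,0,0,0],[-0.0156,0.0247,0.0064,0,0,0,0],[-0.0156,0.0247,0.0064,0,0,0,0],[-0.0156,0.0247,0.0064,0,0,0,0],[0,0,0,0,0,0,0],[0,0,0,0,0,0,0]]}}

```text
time_s: 12.6
ee_pos: [0.4637, -0.3434, 0.0996]
ee_rot: [-0.0, 0.96, 0.282, -0.0]
wrist_force: [-0.1, 1.1, -1.2]
width: 0.364
finger_force: 30.0
```

```bash
python3 plan.py .4645 -.342 .0235 32.8 7;python3 - <<'E'
from h import *
from cell import manip
out=[]
for n,b in(("side",(280,90)),("top",(360,140))):
    c=Cam(manip.snapshot(n)); out.append(cv2.resize(c.im[b[1]:b[1]+130,b[0]:b[0]+130],None,fx=3,fy=3)[:,:,::-1])
cv2.imwrite("pics/d.png",np.hstack(out))
E
```

```text
t 12.6 pos [ 0.4637 -0.3434  0.0996] rot deg [-0.06  0.   -0.09] rot share [-0.001   0.0001 -0.0015] w 0.364 F 29.99 [-0.1  1.1 -1.2]
tool shift after the turn, share per row [ 0.00035 -0.00018  0.01812] mm/row 10.9
```

View pics/d.png

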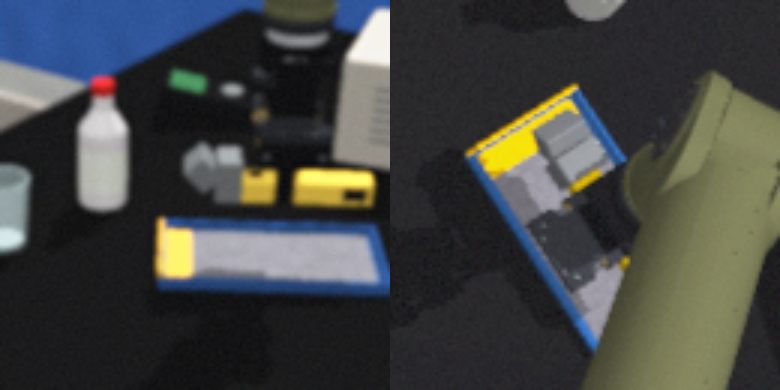

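The scanner hangs level over the tray, with its nose at the yellow end. I lower it.

>>> {"method": "move_arm", "body": {"series": [[0.001,-0.001,0.02,0,0,0,0],[0.001,0,0.024,0,0,0,0],[0,0,0.024,0,0,0,0],[0,0,0.024,0,0,0,0],[0,0,0.018,0,0,0,0],[0,0,0.01,0,0,0,0],[0,0,0.004,0,0,0,0],[0,0,0.003,0,0,0,0],[0,0,0,0,0,0,0],[0,0,0,0,0,0,0]]}}

```text
time_s: 13.53
ee_pos: [0.4654, -0.3411, 0.0248]
ee_rot: [0.001, 0.959, 0.283, 0.0]
wrist_force: [0.3, 0.1, -2.0]
width: 0.364
finger_force: 30.0
```

```bash
python3 plan.py .4645 -.342 .0215 32.8 1
```

```text
t 13.53 pos [ 0.4654 -0.3411  0.0248] rot deg [ 0.07 -0.02  0.05] rot share [ 0.0012 -0.0003  0.0008] w 0.364 F 29.99 [ 0.3  0.1 -2. ]
tool shift after the turn, share per row [-0.00211  0.0005   0.00543] mm/row 3.5
```

>>> {"method": "move_arm", "body": {"series": [[-0.001,0,0.002,0,0,0,0],[0,0,0.002,0,0,0,0],[0,0,0.0015,0,0,0,0],[0,0,0.0005,0,0,0,0],[0,0,0,0,0,0,0],[0,0,0,0,0,0,0]]}}

```text
time_s: 14.03
ee_pos: [0.4646, -0.3415, 0.0214]
ee_rot: [0.0, 0.959, 0.283, -0.0]
wrist_force: [-2.2, 0.9, 5.1]
width: 0.364
finger_force: 30.0
```

```bash
python3 plan.py .4645 -.342 .0215 32.8 1
```

```text
t 14.03 pos [ 0.4646 -0.3415  0.0214] rot deg [0.04 0.02 0.03] rot share [0.0007 0.0003 0.0006] w 0.364 F 29.99 [-2.2  0.9  5.1]
tool shift after the turn, share per row [-0.00056  0.00072 -0.00017] mm/row 0.6
```

It is touching down with about 7 N. I release it slowly and rise.

>>> {"method": "move_arm", "body": {"series": [[0,0,0,0,0,0,0.4],[0,0,0,0,0,0,0.45],[0,0,0,0,0,0,0.5],[0,0,0,0,0,0,0.6],[0,0,0,0,0,0,0.65],[0,0,0,0,0,0,0.7],[0,0,0,0,0,0,0.7],[0,0,0,0,0,0,0.7]], "force": 5}}

```text
time_s: 14.7
ee_pos: [0.4644, -0.3411, 0.0205]
ee_rot: [0.0, 0.959, 0.283, -0.0]
wrist_force: [-0.2, -0.2, 0.3]
width: 0.685
finger_force: 0.0
```

>>> {"method": "move_arm", "body": {"series": [[0,0,-0.01,0,0,0,0.7],[0,0,-0.02,0,0,0,0.7],[0,0,-0.03,0,0,0,0.7],[0,0,-0.04,0,0,0,0.7],[0,0,-0.04,0,0,0,0.7],[0,0,-0.04,0,0,0,0.7],[0,0,-0.04,0,0,0,0.7],[0,0,-0.04,0,0,0,0.7],[0,0,-0.02,0,0,0,0.7],[0,0,0,0,0,0,0.7]]}}

```text
time_s: 15.53
ee_pos: [0.4663, -0.3422, 0.1927]
ee_rot: [0.003, 0.959, 0.283, 0.002]
wrist_force: [0.2, -0.8, -0.1]
width: 0.7
finger_force: 0.0
```

```bash
python3 plan.py .4645 -.342 .2 32.8 1;python3 - <<'E'
from h import *
from cell import manip
out=[]
for n,b in(("side",(280,90)),("top",(360,140))):
    c=Cam(manip.snapshot(n)); out.append(cv2.resize(c.im[b[1]:b[1]+130,b[0]:b[0]+130],None,fx=3,fy=3)[:,:,::-1])
    if n=="side":
        for m,s,ce in comps(yellow(c.im)):
            r=cv2.minAreaRect(np.argwhere(m)[:,::-1].astype(np.float32));print(s,c.plane(cv2.boxPoints(r),.019).round(3).tolist(),c.plane([ce],.019))
    E=c.proj([[.4645+.84*x-.542*y,-.342+.542*x+.84*y,z] for x,y,z in[(-.1,.016,.033),(-.1,.016,.005),(-.1,-.016,.033),(.045,.016,.033)]])
    o=np.ascontiguousarray(out[-1])
    for q in E: cv2.circle(o,tuple(int(v) for v in (q-b)*3+1),2,(0,255,0),-1)
    out[-1]=o
cv2.imwrite("pics/e.png",np.hstack(out))
E
```

```text
t 15.53 pos [ 0.4663 -0.3422  0.1927] rot deg [ 0.4  -0.11  0.05] rot share [ 0.0066 -0.0019  0.0008] w 0.7 F 0.0 [ 0.2 -0.8 -0.1]
tool shift after the turn, share per row [-0.00237 -0.00183 -0.01209] mm/row 7.5
[359 172  41   7 198] [[0.486, -0.291, 0.019], [0.505, -0.326, 0.019], [0.388, -0.401, 0.019], [0.371, -0.364, 0.019]] [[ 0.44572791 -0.34089746  0.019     ]]
[337 175   6   6  32] [[0.553, -0.258, 0.019], [0.539, -0.268, 0.019], [0.521, -0.239, 0.019], [0.534, -0.229, 0.019]] [[ 0.53515302 -0.24695704  0.019     ]]
```

View pics/e.png

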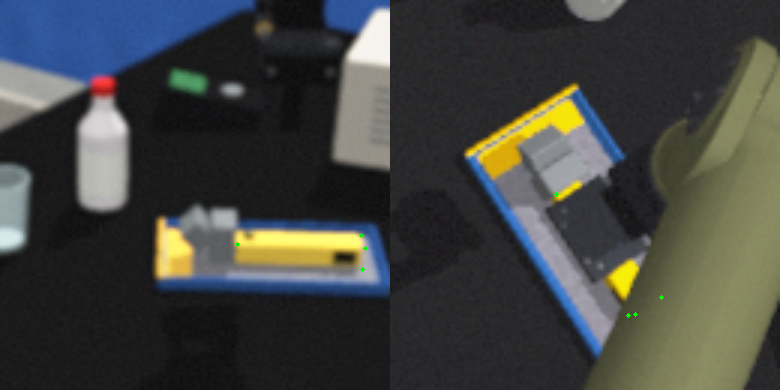

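The scanner lies straight in the tray with its nose on the yellow end. The expected tail and head corners at (362,268) and (237,244) match the picture, and the gripper is clear, so I hand in.

```bash
python3 -c "
from cell import manip;print(manip.hand_in())"
```

```text
the job is handed in; nothing more can be done
None
```

I aimed the scanner at the red cell's label and held it still for about 2.5 s, then laid it in the middle of the blue tray with its nose to the yellow end, let go and handed the job in at about 15.5 s; hand-in returned no verdict.

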